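# Put the strayed silver pieces back in the stall drawer

### The arm

A 6-joint arm with a two-finger parallel gripper is mounted at the origin on the work surface. World frame = base frame: x ahead of the robot, y to its left, z up, the work surface at z = 0. Lengths are in m, angles in rad, forces in N, time in s.
With the tool pointing down it reaches from about 0.35 to 0.725 m from the base axis. Payload 6 kg.
Tool frame: the origin (TCP) lies midway between the tips of the shut fingers; the grasp point (between the pads) lies 19 mm behind it (env.pinch_z is the distance from the TCP to the grasp point, in m); z points along the fingers, y is the line along which they close (so a half turn about z gives the same grasp; the last joint's range is limited). The gripper opens to 85 mm and grips with 20 to 120 N. Pads are 22 mm wide; open, the fingers measure 114 mm over their backs; the gripper's body (76 mm by 85 mm) begins 54 mm behind the grasp point. The pads swing forward as they close: fully open they stand 13 mm farther back than shut.
Start: joints at [1.44, 0.04, 0.085, 0, -1.615, -0.334], TCP at [0.269, 0.536, 0.231] pointing down, gripper open.
Joint ranges: [-2.56, 2.56], [-1.29, 2.01], [-1.08, 1.49], [-3.29, 1.98], [-2.81, -0.18], [-2.99, 2.99]. Speed limits (rad/s): [2.57, 2.57, 3.01, 3.14, 3.14, 3.14].

### API

Orientations are given as a rotation vector (axis times angle).
In Python, from plant import sensors, cams, job, env gives the robot as it stands.
- The arm moves only by the shell command python3 -m jog 'ROWS' [FORCE]. ROWS is JSON, a list of rows, each a list of 3 entries, a list of its own where there are three numbers: the finger opening in mm, from 0 to 85.4, then the shift along the tool's x, y, z in mm, then the turn about the tool's z in degrees. A call has 1 to 5 rows; each row shifts and turns the commanded pose from where the row before left it, along the tool's axes as they then stand; what a row does not reach is not made up. A row lasts 1/12 s, in which the tool goes at most 41.7 mm and 7.16 degrees, less where a joint would pass 70% of its speed; a pose out of reach is approached as far as the arm can. A call is refused whole if a number of a shift passes 41.7 or a number of a turn 7.16, either way. A call with a gripper value outside its range is refused whole. The fingers move at their own pace and stop on an object; FORCE is the grip in N (left out, the last holds). Time passes only in rows, so rows that do not move let the fingers close. It gives the time, the measured TCP pose, the force, the opening and the grip force at its end, in the units of the state.
- sensors.read_state(): the state, without advancing time (a new reading comes with each control period).
- cams.snapshot(name): name is "side" or "top"; returns a dict with "image" (480x640x3 uint8, red, green, blue), "vertical_fov" (degrees; the focal length in pixels is half the picture's height over the tangent of half this angle, whatever the lens; pixels are square), "cx", "cy" (the principal point, pixels), "k1" (the pictures are not rectified: a ray, as slopes to the right and down, at radius r is drawn at 1 + k1 r^2 times it, then the intrinsics apply), "R" (3x3) and "t" (3): a world point X has camera coordinates R X + t. Camera axes: x right, y down, z forward; pixel columns grow to the right and rows downward; lengths in m; the calibration is good to about 2 mm. A picture is of the moment at which its call begins. There is no depth.
- job.hand_in(): hands the job in; it is judged then, once.
Trained networks look in a picture, given as the dict that the camera call returned (one of the last four; its "shot" number tells which), for a name from the list of things; names that differ only in an ending like _2 or _b are one class to them, and where a whole thing is asked for, a point or a joint stands for the part that bears it (a point fixed in the world has none). Each returns a list of dicts, best first, with "score" (0 to 1); they miss things now and then, are a little off and sometimes report something else, mostly with a low value. They report only what shows in the picture. A call takes as long as a camera call. They do not tell look-alikes from the thing itself.
- cams.trace(target, picture): "pixels" (480x640 bool, what is visible of it) and "extent" ([left, top, right, bottom] in pixels, round what is visible of it).
The state is a dict: "time_s": time; "q": joint angles; "qvel": joint speeds; "tau": joint torques, N m; "ee_pos": TCP position; "tool_rot": TCP orientation; "ft_force": force on the tool from outside, world axes, zero at the start; "ft_torque": the same for the moment, N m; "width": opening from 0.0 (shut) to 1.0 (fully open); "grip_force": force on a finger pad.
Only numpy, scipy, OpenCV 4.12 (cv2) and the standard library are available. Lean on these libraries where they do the work, as an engineer would, in place of code of your own. Each camera call takes 0.05 s, during which the arm holds its last target. There are 200 camera calls.

### The job

Shoppers have left pieces from the teal drawer lying about on the stall table. Put the four silver ones (the napkin ring, the pocket watch, the pill box with the turquoise lid and the flat case with the red panel) back in the drawer, each in the compartment where a piece of its own kind is already fastened, set down flat on the felt beside it with the same side up as now, not dropped. The brass napkin ring and the brass pocket watch are not from this drawer: leave them where they lie.

Things in the scene. Friction and masses are not known exactly. Their poses are not given: they have to be found in the camera images.
- napkin_ring_c (a point): plain silver napkin ring standing on end, its hole facing up, like a short tube: outside diameter 44 mm, bore 36 mm, 28 mm high, about 45 g. The point is its centre, half-way up; z is its axis, up.
- watch_c (a point): silver pocket watch lying face up, white dial: round case 40 mm in diameter, 14 mm thick, about 85 g. The point is the centre of the case, half-way up; x points to the crown and bow, which stick out to 31 mm from the centre (13 mm wide); z up out of the dial.
- pill_box_c (a point): round silver pill box with a turquoise lid: diameter 40 mm, 22 mm high, about 55 g. The point is its centre, half-way up; z up out of the lid.
- card_case_c (a point): flat silver case with a red panel on top: 50 mm along its x, 34 mm along its y, 14 mm thick, about 80 g. The point is its centre, half-way up; z up out of the red panel.
- liner_napkin_ring: Dark felt compartment, fixed in the teal drawer, with a silver napkin ring fastened down as show piece (28 mm high, centre x +37 mm, y 0). Origin: centre of its underside; felt 3 mm above it; inside 120 mm (x) by 100 mm (y), walls 3 mm thick, tops 12 mm up. Free floor: x -60 to +13 mm, all of y. The 4 stand 2 by 2, turned alike; drawer walls around them 12 mm thick, tops 34 mm above the origin.
- liner_watch: Dark felt compartment, fixed in the teal drawer, with a silver pocket watch fastened down as show piece (14 mm high, centre x +37 mm, y 0, bow towards +y). Origin: centre of its underside; felt 3 mm above it; inside 120 mm (x) by 100 mm (y), walls 3 mm thick, tops 12 mm up. Free floor: x -60 to +13 mm, all of y. Like the others but for its show piece.
- liner_pill_box: Dark felt compartment, fixed in the teal drawer, with a turquoise-lidded silver pill box fastened down as show piece (22 mm high, centre x +37 mm, y 0). Origin: centre of its underside; felt 3 mm above it; inside 120 mm (x) by 100 mm (y), walls 3 mm thick, tops 12 mm up. Free floor: x -60 to +13 mm, all of y. Like the others but for its show piece.
- liner_card_case: Dark felt compartment, fixed in the teal drawer, with a flat silver case with red panel fastened down as show piece (14 mm high, centre x +37 mm, y 0, long side along y). Origin: centre of its underside; felt 3 mm above it; inside 120 mm (x) by 100 mm (y), walls 3 mm thick, tops 12 mm up. Free floor: x -60 to +13 mm, all of y. Like the others but for its show piece.
- brass_ring_c (a point): look-alike, to be left: napkin ring of yellow brass, of the same sizes as the silver one. The point is its centre, half-way up. Other loose oddments (ring box, loupe, jar, wooden ring cone) lie among the pieces; all pieces and oddments are 84 mm or more apart, centre to centre, and at most 51 mm high.
- brass_watch_c (a point): look-alike, to be left: pocket watch with a yellow brass case, of the same sizes as the silver one. The point is the centre of its case, half-way up.
Mind the look-alikes: they are no part of the job. Leave any blue or purple look-alike of the part that bears napkin_ring_c alone.

How it is judged:
By the outcome, as a careful person would: the job done as asked, in the order asked, and still so for the second after the job is handed in, with the robot touching nothing.
It also fails if it takes over 104 s, if anything falls off the work surface, if the arm or the gripper's body presses on something with over 40 N, if the wrist force passes 120 N, or if a joint passes its speed limit or range.

## Working session

There is one attempt and no reset: what is moved stays moved. The work goes in short steps, Python scripts to look and compute and a shell command to move; the robot and the scene stay as the last step left them, time stands still between calls to the robot, and variables do not carry over. Pictures are saved under pics/ and viewed, at most 14 in all, crops included, and the job is handed in when it is done.

```bash
ls; mkdir -p pics; python3 - <<'E'
from plant import sensors,cams,env
import cv2
s=sensors.read_state();print({k:s[k] for k in('time_s','ee_pos','tool_rot','width')},env.pinch_z)
for n in('top','side'):
    p=cams.snapshot(n);print(n,p['vertical_fov'],p['cx'],p['cy'],p['k1'],p['R'],p['t'])
    cv2.imwrite(f'pics/{n}0.png',p['image'][:,:,::-1])
    for t in['napkin_ring_c','watch_c','pill_box_c','card_case_c','liner_napkin_ring','liner_watch','liner_pill_box','liner_card_case']:
        print(t,[(round(d['score'],2),[int(v) for v in d['extent']],int(d['pixels'].sum())) for d in cams.trace(t,p)])
E
```

```text
pics
{'time_s': 0.0, 'ee_pos': array([0.26871603, 0.53608927, 0.23027955]), 'tool_rot': array([ 3.05545362e+00, -7.23115169e-01, -4.71396771e-04]), 'width': 0.9973988544597047} 0.0187
top 51.79699296898258 326.44336254455084 240.315500984567 -0.12786704522091627 [[ 0.02229615 -0.99955083  0.02002545]
 [-0.98955263 -0.02491807 -0.14200241]
 [ 0.14243762 -0.01665013 -0.98966373]] [-0.06640174  0.52627387  1.00390087]
napkin_ring_c [(0.73, [366, 275, 383, 294], 168), (0.55, [383, 315, 407, 333], 191)]
watch_c [(0.53, [373, 187, 385, 204], 238)]
pill_box_c [(0.52, [369, 231, 384, 248], 288)]
card_case_c [(0.78, [410, 263, 434, 287], 343)]
liner_napkin_ring [(0.88, [207, 215, 264, 278], 2934)]
liner_watch [(0.94, [216, 156, 268, 215], 2722)]
liner_pill_box [(0.63, [169, 154, 223, 216], 2700)]
liner_card_case [(0.66, [162, 212, 215, 274], 2851)]
side 54.741664316183275 319.7055584411335 245.2849094421109 0.03007556202799905 [[ 0.67384137 -0.73862579 -0.01922896]
 [-0.39197674 -0.33529391 -0.85669845]
 [ 0.62633221  0.58481616 -0.51545904]] [-0.39385327  0.22024344  0.50014169]
napkin_ring_c [(0.89, [319, 291, 345, 323], 883), (0.81, [298, 327, 332, 369], 1182), (0.64, [247, 296, 279, 323], 936), (0.55, [381, 319, 424, 343], 849)]
watch_c [(0.68, [402, 246, 430, 262], 367)]
pill_box_c [(0.97, [364, 267, 386, 294], 513)]
card_case_c [(0.81, [384, 322, 424, 341], 836)]
liner_napkin_ring [(0.66, [209, 201, 270, 232], 1054), (0.37, [465, 353, 499, 386], 803)]
liner_watch [(0.96, [262, 181, 319, 213], 799)]
liner_pill_box [(0.57, [224, 172, 295, 204], 1091)]
liner_card_case [(0.74, [180, 190, 248, 220], 1069)]
```

View pics/top0.png

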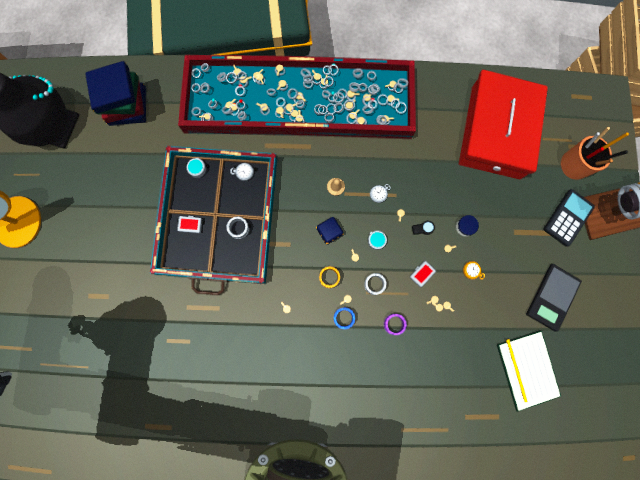

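View pics/side0.png

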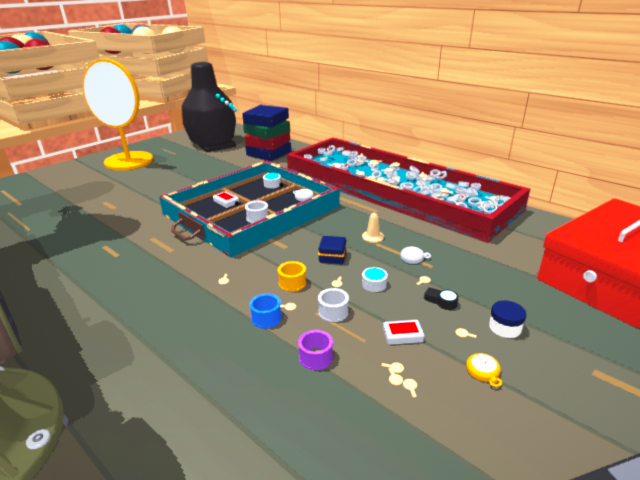

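```bash
python3 - <<'E'
import cv2
a=cv2.imread('pics/top0.png')
cv2.imwrite('pics/topcrop.png',cv2.resize(a[145:365,150:450],(800,587),interpolation=cv2.INTER_CUBIC))
a=cv2.imread('pics/side0.png')
cv2.imwrite('pics/sidecrop.png',cv2.resize(a[165:395,170:470],(780,598),interpolation=cv2.INTER_CUBIC))
E
```

```text
(no output)
```

View pics/topcrop.png

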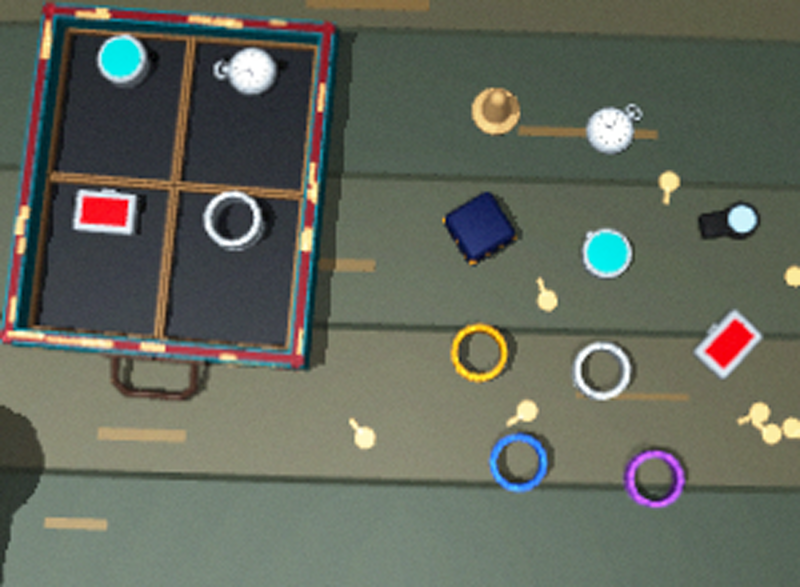

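View pics/sidecrop.png

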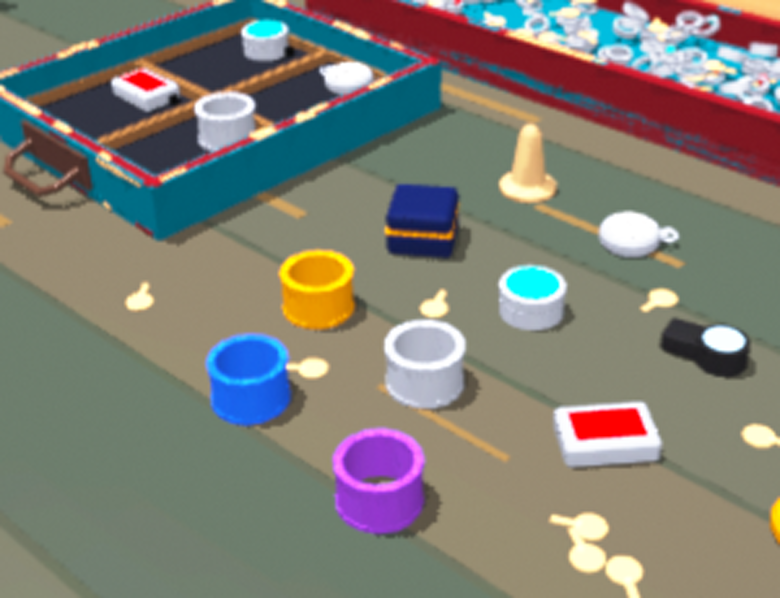

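```bash
cat > h.py <<'E'
import numpy as np,cv2
from plant import sensors,cams
from scipy.spatial.transform import Rotation as Ro
def intr(p):
    f=240/np.tan(np.radians(p['vertical_fov'])/2)
    return np.array([[f,0,p['cx']],[0,f,p['cy']],[0,0,1]]),np.array([p['k1'],0,0,0,0])
def ray(p,uv):
    K,d=intr(p); n=cv2.undistortPoints(np.float64([[uv]]),K,d)[0,0]
    R,t=np.array(p['R']),np.array(p['t']); return -R.T@t, R.T@np.array([*n,1])
def atz(p,uv,z):
    C,r=ray(p,uv); return (C+r*(z-C[2])/r[2])
def proj(p,X):
    K,d=intr(p);return cv2.projectPoints(np.float64([X]),cv2.Rodrigues(np.array(p['R']))[0],np.array(p['t']),K,d)[0][0,0]
def mask(p,kind):
    h=cv2.cvtColor(cv2.cvtColor(p['image'],cv2.COLOR_RGB2BGR),cv2.COLOR_BGR2HSV)
    H,S,V=[h[:,:,i].astype(int) for i in range(3)]
    return {'cyan':(abs(H-90)<10)&(S>150)&(V>150),'red':((H<8)|(H>172))&(S>170)&(V>170),'silver':(S<50)&(V>135)}[kind].astype(np.uint8)
def blobs(p,kind,box,amin=25):
    x0,y0,x1,y1=box; m=mask(p,kind)[y0:y1,x0:x1]
    n,l,st,c=cv2.connectedComponentsWithStats(m)
    return [dict(c=c[i]+[x0,y0],a=st[i,4],m=np.pad(l==i,((y0,480-y1),(x0,640-x1)))) for i in range(1,n) if st[i,4]>=amin]
def disc(m,k=8):
    cs=cv2.findContours(m.astype(np.uint8),cv2.RETR_EXTERNAL,cv2.CHAIN_APPROX_NONE)[0]
    f=np.zeros(m.shape,np.uint8);cv2.drawContours(f,cs,-1,1,-1)
    b=cv2.resize(f*255,None,fx=k,fy=k,interpolation=cv2.INTER_LINEAR)>127
    d=cv2.distanceTransform(b.astype(np.uint8),cv2.DIST_L2,5); r=d.max()
    ys,xs=np.where(d>r-1.5); return np.array([(xs.mean()+.5)/k-.5,(ys.mean()+.5)/k-.5]),r/k
def pose():
    s=sensors.read_state(); M=Ro.from_rotvec(s['tool_rot']).as_matrix()
    return s,np.array(s['ee_pos']),np.degrees(np.arctan2(M[1,0],M[0,0])),M
def go(X,yaw=None):
    s,e,y,M=pose(); d=M.T@(np.array(X)-e)*1000
    print('t',round(s['time_s'],2),'ee',e.round(4),'yaw',round(y,1),'tool shift',d.round(1),'turn',None if yaw is None else round((y-yaw+90)%180-90,1),'w',round(s['width']*85.4,1),'F',np.round(s['ft_force'],1),'grip',round(float(s['grip_force']),1))
E
python3 - <<'E'
from h import *
p=cams.snapshot('top'); q=cams.snapshot('side')
T=(300,150,470,345); D=(165,150,265,270)
for k,z in(('cyan',.022),('red',.014),('silver',.014)):
    for nm,B in(('table',T),('drawer',D)):
        for b in blobs(p,k,B):
            c,r=disc(b['m']); 
            for zz in ((z,.028) if k=='silver' else (z,)):
                print(nm,k,b['c'].round(1),b['a'],'disc',c.round(1),round(r,1),'xyz@',zz,atz(p,c,zz).round(4))
for k in('cyan','red'):
    for b in blobs(q,k,(170,165,470,395)): print('side',k,b['c'].round(1),b['a'],atz(q,b['c'],.022 if k=='cyan' else .014).round(4))
def tri(a,b):
    (C,r),(E,s)=ray(p,a),ray(q,b); k=np.linalg.lstsq(np.c_[r,-s],E-C,rcond=None)[0]; return (C+k[0]*r).round(4),(E+k[1]*s).round(4)
for k in('cyan','red'):
    A=blobs(p,k,(165,150,470,345)); Bq=blobs(q,k,(170,165,470,395))
    for a in A:
        for b in Bq:
            X,Y=tri(a['c'],b['c']); 
            if np.linalg.norm(X-Y)<.02: print('tri',k,X,Y)
# red panel orientations
for b in blobs(p,'red',T)+blobs(p,'red',D):
    u=cv2.minAreaRect(np.argwhere(b['m'])[:,::-1].astype(np.float32)); bx=cv2.boxPoints(u); W=np.array([atz(p,x,.014)[:2] for x in bx])
    e=[W[1]-W[0],W[2]-W[1]]; e=max(e,key=np.linalg.norm); print('long side dir',np.degrees(np.arctan2(e[1],e[0])).round(1),np.linalg.norm(e))
# drawer corners from crop at z .034+
for c in((50,10),(332,27),(303,364),(8,338)): print(atz(p,(150+c[0]*.375,145+c[1]*.375),.04).round(3))
go([.4,0,.2],0); print(sensors.read_state()['q'])
E
```

```text
table cyan [377.2 239.1] 174 disc [377.3 239.2] 6.9 xyz@ 0.022 [ 0.5353 -0.1633  0.022 ]
drawer cyan [194.7 166.2] 156 disc [194.8 166.1] 6.6 xyz@ 0.022 [0.6879 0.2397 0.022 ]
table red [423.1 273.3] 154 disc [421.5 274.9] 4.9 xyz@ 0.014 [ 0.4609 -0.261   0.014 ]
drawer red [188.7 223.7] 161 disc [186.3 223.5] 5.0 xyz@ 0.014 [0.5605 0.2519 0.014 ]
table silver [378.6 193.1] 244 disc [378.4 193.4] 8.1 xyz@ 0.014 [ 0.6382 -0.1661  0.014 ]
table silver [378.6 193.1] 244 disc [378.4 193.4] 8.1 xyz@ 0.028 [ 0.6347 -0.1644  0.028 ]
table silver [428.  226.4] 54 disc [428.  226.2] 3.7 xyz@ 0.014 [ 0.5681 -0.2758  0.014 ]
table silver [428.  226.4] 54 disc [428.  226.2] 3.7 xyz@ 0.028 [ 0.5656 -0.2726  0.028 ]
table silver [459.  230.6] 28 disc [458.4 230.6] 1.1 xyz@ 0.014 [ 0.56   -0.3435  0.014 ]
table silver [459.  230.6] 28 disc [458.4 230.6] 1.1 xyz@ 0.028 [ 0.5576 -0.3395  0.028 ]
table silver [376.2 239.2] 77 disc [377.2 239.5] 8.7 xyz@ 0.014 [ 0.5358 -0.1643  0.014 ]
table silver [376.2 239.2] 77 disc [377.2 239.5] 8.7 xyz@ 0.028 [ 0.5337 -0.1626  0.028 ]
table silver [421.8 273.7] 1
[... 2054 characters left out ...]
2] [0.6837 0.2354 0.0373]
tri cyan [ 0.509  -0.1418  0.1992] [ 0.5133 -0.1466  0.2004]
tri cyan [ 0.5351 -0.1629  0.0244] [ 0.5346 -0.1623  0.0242]
tri red [0.5576 0.2426 0.0286] [0.5567 0.2433 0.0286]
tri red [ 0.5747  0.2693 -0.0707] [ 0.5617  0.278  -0.0706]
tri red [ 0.4643 -0.2635  0.0182] [ 0.464  -0.2631  0.0181]
long side dir -44.7 0.03578585593475414
long side dir -93.1 0.037328748988989566
[0.721 0.296 0.04 ]
[0.711 0.063 0.04 ]
[0.438 0.075 0.04 ]
[0.451 0.31  0.04 ]
t 1.0 ee [0.2689 0.5363 0.2313] yaw -26.6 tool shift [357.6 420.7  31.3] turn -26.6 w 85.5 F [-0.4  0.3  0.8] grip 0.0
[ 1.43971761e+00  4.01825851e-02  8.47872230e-02  1.44690156e-05
 -1.61547622e+00 -3.33691128e-01]
```

```bash
python3 -m jog '[[62,[0,0,0],-5.9],[62,[0,0,0],-5.9],[62,[0,0,0],-5.9],[62,[0,0,0],-5.9]]' 60; python3 - <<'E'
from h import *
go([.4395,-.159,.10],-3)
print(sensors.read_state()['q'].round(2))
p=cams.snapshot('top')
b=[b for b in blobs(p,'silver',(360,180,400,206))][0]
c,r=disc(b['m']); W=np.argwhere(b['m'])[:,::-1]; far=W[np.linalg.norm(W-c,axis=1)>9.5]
print(len(far)); a=atz(p,c,.011); f=atz(p,far.mean(0),.007); print(a,f,np.degrees(np.arctan2(*(f-a)[1::-1])))
E
```

```text
time_s: 1.33
ee_pos: [0.2689, 0.5363, 0.2313]
tool_rot: [3.141, -0.075, -0.0]
ft_force: [-0.9, -0.0, 0.2]
width: 0.727
grip_force: 0.0
t 1.33 ee [0.2689 0.5363 0.2313] yaw -2.7 tool shift [203.7 686.4 131.3] turn 0.3 w 62.1 F [-0.9 -0.   0.2] grip 0.0
[ 1.44  0.04  0.08 -0.   -1.62  0.08]
9
[ 0.63886748 -0.16640384  0.011     ] [ 0.6560959  -0.18540603  0.007     ] -47.802847508516
```

```bash
python3 -m jog '[[62,[11.3,38.1,5.5],0],[62,[11.3,38.1,5.5],0],[62,[11.3,38.1,5.5],0],[62,[11.3,38.1,5.5],0],[62,[11.3,38.1,5.5],0]]' >/dev/null
python3 -m jog '[[62,[11.3,38.1,5.5],0],[62,[11.3,38.1,5.5],0],[62,[11.3,38.1,5.5],0],[62,[11.3,38.1,5.5],0],[62,[11.3,38.1,5.5],0]]' >/dev/null
python3 -m jog '[[62,[11.3,38.1,5.5],0],[62,[11.3,38.1,5.5],0],[62,[11.3,38.1,5.5],0],[62,[11.3,38.1,5.5],0],[62,[11.3,38.1,5.5],0]]' >/dev/null
python3 -m jog '[[62,[11.3,38.1,5.5],0],[62,[11.3,38.1,5.5],0],[62,[11.3,38.1,5.5],0],[62,[0,0,0],0],[62,[0,0,0],0]]'
python3 - <<'E'
from h import *
go([.4395,-.159,.008],-3)
p=cams.snapshot('side'); cv2.imwrite('pics/s1.png',cv2.resize(p['image'][180:400,220:500,::-1],(760,597)))
E
```

```text
time_s: 3.05
ee_pos: [0.4351, -0.1614, 0.1314]
tool_rot: [3.14, -0.094, -0.004]
ft_force: [-0.5, 0.3, 0.2]
width: 0.727
grip_force: 0.0
t 3.05 ee [ 0.4351 -0.1614  0.1314] yaw -3.4 tool shift [  4.6  -2.7 123.4] turn -0.4 w 62.1 F [-0.5  0.3  0.2] grip 0.0
```

View pics/s1.png

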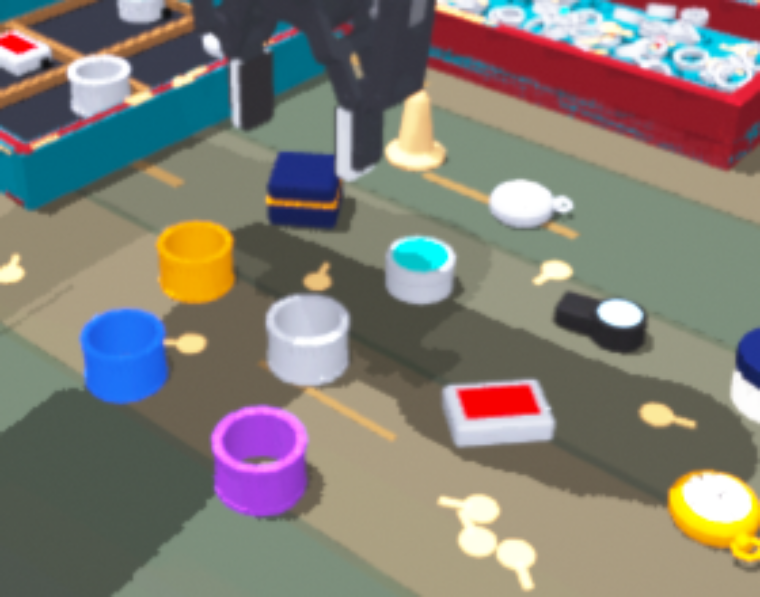

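```bash
python3 -m jog '[[62,[4.6,-2.7,35],0],[62,[0,0,35],0],[62,[0,0,33],0],[62,[0,0,20],0],[62,[0,0,0],0]]' 40 
python3 -m jog '[[36,[0,0,0],0],[36,[0,0,0],0],[36,[0,0,0],0],[36,[0,0,0],0],[36,[0,0,0],0]]' 40 
python3 -c "
from h import *
go([.4924,.1398,.14],-3)"
```

```text
time_s: 3.52
ee_pos: [0.4376, -0.155, 0.0049]
tool_rot: [-3.14, 0.081, 0.011]
ft_force: [-1.0, 0.2, -0.0]
width: 0.726
grip_force: 0.0
time_s: 3.93
ee_pos: [0.442, -0.1565, 0.0115]
tool_rot: [-3.14, 0.082, -0.006]
ft_force: [-0.8, 3.9, 6.5]
width: 0.499
grip_force: 41.1
t 3.93 ee [ 0.442  -0.1565  0.0115] yaw -3.0 tool shift [  35.2 -298.6 -128.3] turn -0.0 w 42.6 F [-0.8  3.9  6.5] grip 41.1
```

```bash
python3 -m jog '[[36,[0,0,-35],0],[36,[0,0,-35],0],[36,[0,0,-35],0],[36,[4,-35,-20],0],[36,[4,-35,0],0]]' 
python3 -m jog '[[36,[4,-35,0],0],[36,[4,-35,0],0],[36,[4,-35,0],0],[36,[5,-35,0],0],[36,[5,-35,0],0]]' >/dev/null
python3 -m jog '[[36,[5,-35,0],0],[36,[0,-18,0],0],[36,[0,0,0],0],[36,[0,0,0],0]]' 
python3 - <<'E'
from h import *
go([.4924,.1398,.06],-3)
go([.4924,.1398,.06],-3)
p=cams.snapshot('side'); cv2.imwrite('pics/s2.png',cv2.resize(p['image'][130:330,150:410,::-1],(780,600)))
go([.4924,.1398,.06],-3)
E
```

```text
time_s: 4.35
ee_pos: [0.4545, -0.0879, 0.1409]
tool_rot: [-3.14, 0.09, -0.015]
ft_force: [1.8, -0.0, -0.2]
width: 0.496
grip_force: 41.0
time_s: 5.1
ee_pos: [0.4911, 0.1397, 0.1343]
tool_rot: [3.14, -0.081, -0.001]
ft_force: [-0.6, -1.1, -0.2]
width: 0.497
grip_force: 41.0
t 5.1 ee [0.4911 0.1397 0.1343] yaw -2.9 tool shift [ 1.3 -0.2 74.3] turn 0.1 w 42.4 F [-0.6 -1.1 -0.2] grip 41.0
t 5.1 ee [0.4911 0.1397 0.1343] yaw -2.9 tool shift [ 1.3 -0.2 74.3] turn 0.1 w 42.4 F [-0.6 -1.1 -0.2] grip 41.0
t 5.15 ee [0.4912 0.1389 0.1345] yaw -3.0 tool shift [ 1.2 -0.9 74.5] turn -0.0 w 42.4 F [ 0.4 -0.9  0.3] grip 41.0
```

View pics/s2.png

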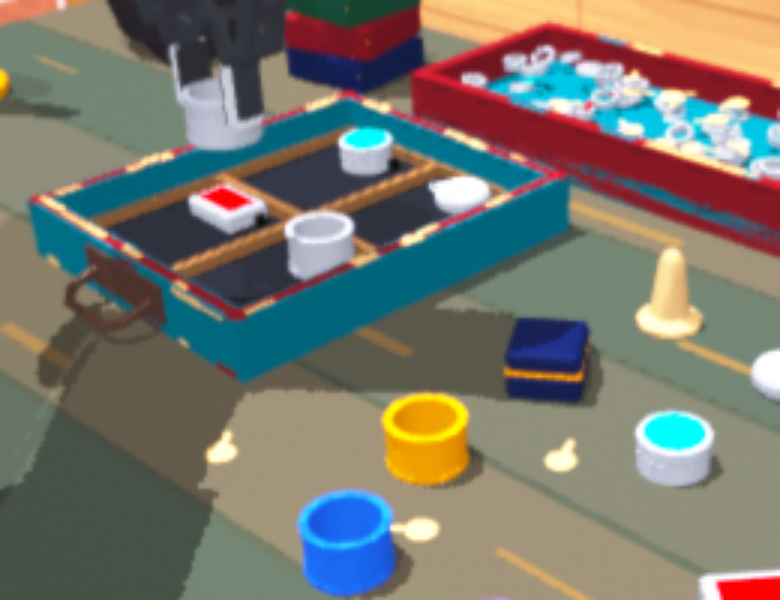

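```bash
python3 -m jog '[[36,[0.5,0,35],0],[36,[0.5,0,35],0],[36,[0,0,25],0],[36,[0,0,8],0],[36,[0,0,0],0]]' 
python3 -m jog '[[36,[0,0,2],0],[36,[0,0,2],0],[36,[0,0,0],0]]'
python3 -m jog '[[36,[0,0,1],0],[36,[0,0,1],0],[36,[0,0,0],0]]'
```

```text
time_s: 5.57
ee_pos: [0.4911, 0.1371, 0.0295]
tool_rot: [3.138, -0.085, -0.005]
ft_force: [-0.0, -0.6, -1.3]
width: 0.502
grip_force: 41.0
time_s: 5.82
ee_pos: [0.4931, 0.1392, 0.029]
tool_rot: [-3.139, 0.083, -0.004]
ft_force: [-0.7, -0.3, 0.0]
width: 0.496
grip_force: 41.0
time_s: 6.07
ee_pos: [0.4923, 0.139, 0.0256]
tool_rot: [-3.14, 0.083, -0.001]
ft_force: [-0.7, -0.5, -0.9]
width: 0.496
grip_force: 41.0
```

```bash
python3 -m jog '[[36,[0,0,1],0],[36,[0,0,1],0],[36,[0,0,0],0]]'
python3 -m jog '[[36,[0,0,1],0],[36,[0,0,0],0]]'
python3 -m jog '[[36,[0,0,1],0],[36,[0,0,0],0]]'
```

```text
time_s: 6.32
ee_pos: [0.4921, 0.1388, 0.023]
tool_rot: [3.14, -0.083, -0.001]
ft_force: [0.1, 0.9, -0.1]
width: 0.499
grip_force: 41.0
time_s: 6.48
ee_pos: [0.4923, 0.1389, 0.0226]
tool_rot: [3.14, -0.083, 0.0]
ft_force: [-1.6, -0.2, 1.1]
width: 0.492
grip_force: 41.2
time_s: 6.65
ee_pos: [0.4924, 0.1389, 0.0226]
tool_rot: [3.14, -0.083, 0.001]
ft_force: [-5.2, -1.4, 7.2]
width: 0.502
grip_force: 41.7
```

```bash
python3 -m jog '[[50,[0,0,0],0],[56,[0,0,0],0],[58,[0,0,0],0],[58,[0,0,0],0]]' 
python3 -m jog '[[58,[0,0,-20],0],[58,[0,0,-30],0],[58,[0,0,-40],0],[58,[0,0,-20],0],[58,[0,0,0],0]]' 
python3 - <<'E'
from h import *
go([.6385,-.1662,.12],-50)
E
```

```text
time_s: 6.98
ee_pos: [0.4922, 0.1388, 0.0211]
tool_rot: [3.14, -0.083, -0.0]
ft_force: [0.6, -0.4, 0.1]
width: 0.676
grip_force: 0.0
time_s: 7.4
ee_pos: [0.4947, 0.1397, 0.1375]
tool_rot: [-3.137, 0.083, -0.013]
ft_force: [-1.1, -0.6, -0.1]
width: 0.674
grip_force: 0.0
t 7.4 ee [0.4947 0.1397 0.1375] yaw -3.0 tool shift [159.5 298.   17.7] turn 47.0 w 57.6 F [-1.1 -0.6 -0.1] grip 0.0
```

```bash
python3 -m jog '[[60,[17.7,33.1,0],0],[60,[17.7,33.1,0],0],[60,[17.7,33.1,0],0],[60,[17.7,33.1,0],0],[60,[17.7,33.1,0],0]]' >/dev/null
python3 -m jog '[[60,[17.7,33.1,0],0],[60,[17.7,33.1,0],0],[60,[17.7,33.1,0],0],[60,[17.7,33.1,0],0],[60,[0,0,0],6.7]]' >/dev/null
python3 -m jog '[[60,[0,0,0],6.7],[60,[0,0,0],6.7],[60,[0,0,0],6.7],[60,[0,0,0],6.7],[60,[0,0,0],6.7]]' >/dev/null
python3 -m jog '[[60,[0,0,0],6.7],[60,[0,0,0],0],[60,[0,0,0],0]]' 
python3 - <<'E'
from h import *
go([.6385,-.1662,.001],-50)
p=cams.snapshot('side'); a=p['image'][170:350,300:540,::-1].copy(); a=cv2.resize(a,(780,585))
def P(X): return tuple(((proj(p,X)-[300,170])*3.25).astype(int))
c=np.array([.6385,-.1662,.007]); d=np.array([np.cos(np.radians(-50)),np.sin(np.radians(-50)),0])
cv2.line(a,P(c),P(c+.031*d),(0,0,255),1); cv2.imwrite('pics/s3.png',a)
q=cams.snapshot('top'); b=cv2.resize(q['image'][140:300,160:440,::-1],(798,456),interpolation=cv2.INTER_CUBIC);cv2.imwrite('pics/t3.png',b)
E
```

```text
time_s: 8.9
ee_pos: [0.6354, -0.167, 0.1307]
tool_rot: [2.85, -1.321, -0.001]
ft_force: [-0.4, -0.1, -0.0]
width: 0.701
grip_force: 0.0
t 8.9 ee [ 0.6354 -0.167   0.1307] yaw -49.7 tool shift [  1.4  -3.  129.7] turn 0.3 w 59.9 F [-0.4 -0.1 -0. ] grip 0.0
```

View pics/s3.png

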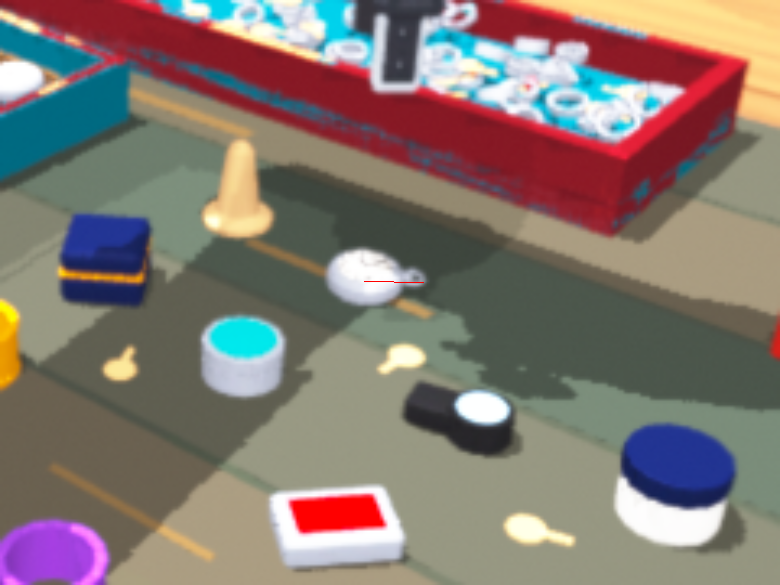

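View pics/t3.png

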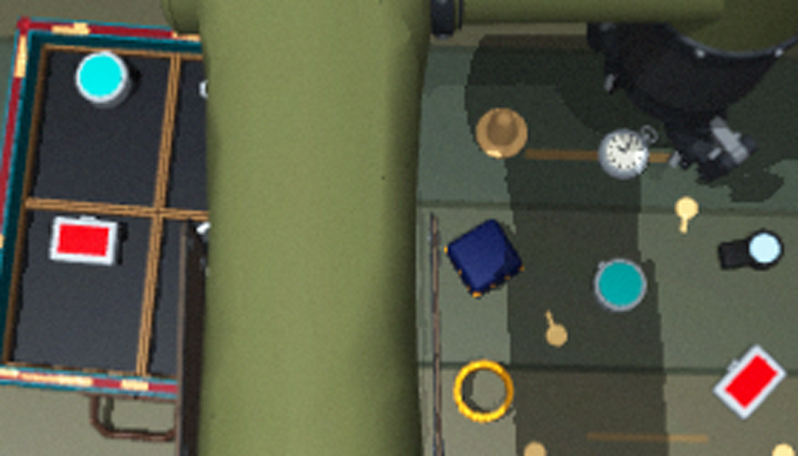

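```bash
python3 -m jog '[[60,[2,-3,35],1.3],[60,[0,0,35],0],[60,[0,0,35],0],[60,[0,0,12],0],[60,[0,0,5],0]]' 50
python3 -m jog '[[60,[0,0,4],0],[60,[0,0,2],0],[60,[0,0,0],0],[60,[0,0,0],0]]'
python3 -c "
from h import *
go([.6385,-.1662,.0015],-51)"
```

```text
time_s: 9.42
ee_pos: [0.6372, -0.1666, 0.006]
tool_rot: [2.832, -1.355, -0.008]
ft_force: [-0.5, -0.3, 0.2]
width: 0.701
grip_force: 0.0
time_s: 9.75
ee_pos: [0.6403, -0.1668, 0.0055]
tool_rot: [-2.832, 1.357, -0.005]
ft_force: [0.1, -0.1, -0.6]
width: 0.701
grip_force: 0.0
t 9.75 ee [ 0.6403 -0.1668  0.0055] yaw -51.2 tool shift [-1.6  1.1  4. ] turn -0.2 w 59.8 F [ 0.1 -0.1 -0.6] grip 0.0
```

```bash
python3 -m jog '[[60,[-0.5,0,3.5],0],[50,[0,0,0],0],[32,[0,0,0],0],[32,[0,0,0],0],[32,[0,0,0],0]]' 50
python3 -m jog '[[32,[0,0,0],0],[32,[0,0,0],0]]'
```

```text
time_s: 10.17
ee_pos: [0.6392, -0.1663, 0.0005]
tool_rot: [-2.833, 1.358, -0.001]
ft_force: [-0.3, 0.5, 3.5]
width: 0.443
grip_force: 50.4
time_s: 10.33
ee_pos: [0.6392, -0.1663, 0.0005]
tool_rot: [-2.833, 1.358, -0.001]
ft_force: [0.1, 1.2, 3.8]
width: 0.448
grip_force: 50.5
```

```bash
python3 -m jog '[[32,[0,0,-20],0],[32,[0,0,-35],0],[32,[0,0,-35],0],[32,[0,0,-30],-6.9],[32,[0,0,0],-6.9]]' >/dev/null
python3 -m jog '[[32,[0,0,0],-6.9],[32,[0,0,0],-6.9],[32,[0,0,0],-6.9],[32,[0,0,0],-6.9],[32,[0,0,0],-6.8]]' 
python3 - <<'E'
from h import *
go([.6176,.1331,.12],-3)
E
```

```text
time_s: 11.17
ee_pos: [0.6384, -0.1661, 0.1188]
tool_rot: [-3.14, 0.074, 0.002]
ft_force: [-0.2, 0.4, -1.0]
width: 0.442
grip_force: 50.3
t 11.17 ee [ 0.6384 -0.1661  0.1188] yaw -2.7 tool shift [ -34.9 -297.9   -1.1] turn 0.3 w 37.7 F [-0.2  0.4 -1. ] grip 50.3
```

```bash
python3 -m jog '[[32,[-4.3,-33.1,0],0.3],[32,[-4.3,-33.1,0],0],[32,[-4.3,-33.1,0],0],[32,[-4.3,-33.1,0],0],[32,[-4.3,-33.1,0],0]]' >/dev/null
python3 -m jog '[[32,[-4.3,-33.1,0],0],[32,[-4.3,-33.1,0],0],[32,[-4.3,-33.1,0],0],[32,[-4.3,-33.1,0],0],[32,[0,0,0],0]]' >/dev/null
python3 -m jog '[[32,[0,0,0],0],[32,[0,0,0],0]]'
python3 - <<'E'
from h import *
go([.6136,.1333,.025],-3)
p=cams.snapshot('side'); cv2.imwrite('pics/s4.png',cv2.resize(p['image'][130:280,170:370,::-1],(800,600)))
E
```

```text
time_s: 12.17
ee_pos: [0.617, 0.1333, 0.1191]
tool_rot: [3.14, -0.091, -0.002]
ft_force: [0.3, -0.3, -1.3]
width: 0.445
grip_force: 50.4
t 12.17 ee [0.617  0.1333 0.1191] yaw -3.3 tool shift [-3.3  0.2 94.1] turn -0.3 w 38.0 F [ 0.3 -0.3 -1.3] grip 50.4
```

View pics/s4.png

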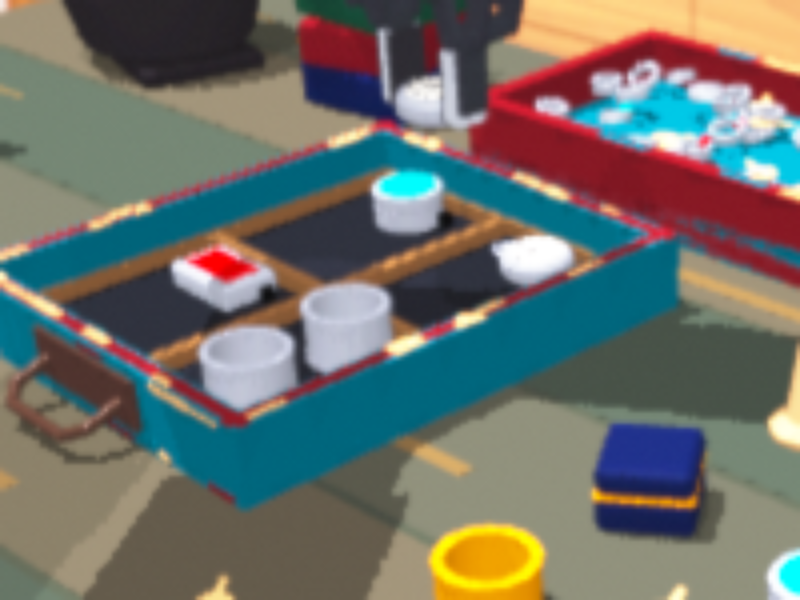

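```bash
python3 -m jog '[[32,[-3.3,0,35],0],[32,[0,0,35],0],[32,[0,0,20],0],[32,[0,0,8],0],[32,[0,0,0],0]]' 
python3 -m jog '[[32,[0,0,2],0],[32,[0,0,2],0],[32,[0,0,0],0]]'
python3 -m jog '[[32,[0,0,1],0],[32,[0,0,1],0],[32,[0,0,0],0]]'
```

```text
time_s: 12.63
ee_pos: [0.6128, 0.1318, 0.0193]
tool_rot: [3.138, -0.094, -0.006]
ft_force: [0.0, -0.4, -0.5]
width: 0.443
grip_force: 50.3
time_s: 12.88
ee_pos: [0.615, 0.1338, 0.0195]
tool_rot: [-3.139, 0.092, -0.004]
ft_force: [-0.5, -0.1, -0.1]
width: 0.447
grip_force: 50.4
time_s: 13.13
ee_pos: [0.6141, 0.1337, 0.0161]
tool_rot: [-3.14, 0.091, -0.001]
ft_force: [-0.7, -0.1, -0.6]
width: 0.447
grip_force: 50.3
```

```bash
python3 -m jog '[[32,[0,0,1],0],[32,[0,0,0],0],[32,[0,0,0],0]]'
python3 -m jog '[[32,[0,0,1],0],[32,[0,0,0],0],[32,[0,0,0],0]]'
python3 -m jog '[[32,[0,0,1],0],[32,[0,0,0],0],[32,[0,0,0],0]]'
```

```text
time_s: 13.38
ee_pos: [0.614, 0.1336, 0.0147]
tool_rot: [3.14, -0.091, -0.0]
ft_force: [-0.7, -0.6, -0.9]
width: 0.441
grip_force: 50.3
time_s: 13.63
ee_pos: [0.6139, 0.1335, 0.0137]
tool_rot: [3.14, -0.091, -0.0]
ft_force: [-0.0, -0.2, -0.3]
width: 0.448
grip_force: 50.3
time_s: 13.88
ee_pos: [0.614, 0.1335, 0.0127]
tool_rot: [3.14, -0.091, -0.0]
ft_force: [0.3, -0.1, -0.7]
width: 0.445
grip_force: 50.3
```

```bash
python3 -m jog '[[32,[0,0,0.6],0],[32,[0,0,0],0],[32,[0,0,0],0]]'
python3 -m jog '[[32,[0,0,0.6],0],[32,[0,0,0],0],[32,[0,0,0],0]]'
```

```text
time_s: 14.13
ee_pos: [0.614, 0.1336, 0.0122]
tool_rot: [3.14, -0.091, -0.0]
ft_force: [0.7, -0.2, -1.9]
width: 0.442
grip_force: 50.3
time_s: 14.38
ee_pos: [0.614, 0.1335, 0.0115]
tool_rot: [3.14, -0.091, -0.0]
ft_force: [-0.7, -0.4, 0.0]
width: 0.439
grip_force: 50.3
```

```bash
python3 -m jog '[[32,[0,0,0.6],0],[32,[0,0,0],0],[32,[0,0,0],0]]'
python3 -m jog '[[32,[0,0,0.6],0],[32,[0,0,0],0],[32,[0,0,0],0]]'
```

```text
time_s: 14.63
ee_pos: [0.6141, 0.1336, 0.0115]
tool_rot: [3.14, -0.091, 0.001]
ft_force: [-2.8, 0.7, 3.7]
width: 0.445
grip_force: 50.7
time_s: 14.88
ee_pos: [0.6143, 0.1336, 0.0115]
tool_rot: [3.14, -0.091, 0.001]
ft_force: [-3.2, -0.5, 5.5]
width: 0.445
grip_force: 50.9
```

```bash
python3 -m jog '[[44,[0,0,0],0],[52,[0,0,0],0],[54,[0,0,0],0],[54,[0,0,0],0]]' 
python3 -m jog '[[54,[0,0,-20],0],[54,[0,0,-30],0],[54,[0,0,-40],0],[54,[0,0,-20],0],[54,[0,0,0],0]]' 
python3 - <<'E'
from h import *
go([.535,-.163,.12],-3)
E
```

```text
time_s: 15.22
ee_pos: [0.6139, 0.1335, 0.01]
tool_rot: [3.14, -0.091, -0.001]
ft_force: [1.6, 0.3, 0.2]
width: 0.63
grip_force: 0.0
time_s: 15.63
ee_pos: [0.6168, 0.1342, 0.1275]
tool_rot: [-3.137, 0.091, -0.015]
ft_force: [1.0, -0.2, 0.9]
width: 0.63
grip_force: 0.0
t 15.63 ee [0.6168 0.1342 0.1275] yaw -3.3 tool shift [-64.6 301.4   5.9] turn -0.3 w 53.8 F [ 1.  -0.2  0.9] grip 0.0
```

```bash
python3 -m jog '[[60,[-7.2,33.5,0],0],[60,[-7.2,33.5,0],0],[60,[-7.2,33.5,0],0],[60,[-7.2,33.5,0],0],[60,[-7.2,33.5,0],0]]' >/dev/null
python3 -m jog '[[60,[-7.2,33.5,0],0],[60,[-7.2,33.5,0],0],[60,[-7.2,33.5,0],0],[60,[-7.2,33.5,0],0],[60,[0,0,30],0]]' >/dev/null
python3 -m jog '[[60,[0,0,30],0],[60,[0,0,0],0],[60,[0,0,0],0]]'
python3 - <<'E'
from h import *
go([.535,-.163,.004],-3)
E
```

```text
time_s: 16.72
ee_pos: [0.5306, -0.1639, 0.0591]
tool_rot: [3.14, -0.092, -0.006]
ft_force: [0.3, -1.2, 0.9]
width: 0.702
grip_force: 0.0
t 16.72 ee [ 0.5306 -0.1639  0.0591] yaw -3.3 tool shift [ 4.5 -1.2 55.1] turn -0.3 w 60.0 F [ 0.3 -1.2  0.9] grip 0.0
```

```bash
python3 -m jog '[[60,[4,-1.2,30],0],[60,[0,0,18],0],[60,[0,0,5],0],[60,[0,0,0],0],[60,[0,0,0],0]]' 50
python3 -m jog '[[50,[0,0,0],0],[32,[0,0,0],0],[32,[0,0,0],0],[32,[0,0,0],0],[32,[0,0,0],0]]' 50
python3 -c "
from h import *
go([.6245,.2396,.12],-3)"
```

```text
time_s: 17.13
ee_pos: [0.5372, -0.1627, 0.0097]
tool_rot: [3.139, -0.09, 0.004]
ft_force: [-0.1, -0.1, 1.8]
width: 0.7
grip_force: 0.0
time_s: 17.55
ee_pos: [0.5373, -0.1628, 0.0099]
tool_rot: [3.14, -0.09, 0.006]
ft_force: [-0.8, 1.2, 6.3]
width: 0.438
grip_force: 50.1
t 17.55 ee [ 0.5373 -0.1628  0.0099] yaw -3.3 tool shift [  64.3 -406.7 -110.1] turn -0.3 w 37.4 F [-0.8  1.2  6.3] grip 50.1
```

```bash
python3 -m jog '[[32,[0,0,-25],0],[32,[0,0,-35],0],[32,[0,0,-35],0],[32,[0,0,-20],0],[32,[5.8,-37,0],0]]' >/dev/null
python3 -m jog '[[32,[5.8,-37,0],0],[32,[5.8,-37,0],0],[32,[5.8,-37,0],0],[32,[5.8,-37,0],0],[32,[5.8,-37,0],0]]' 
python3 -m jog '[[32,[5.8,-37,0],0],[32,[5.8,-37,0],0],[32,[5.8,-37,0],0],[32,[5.8,-37,0],0],[32,[5.8,-37,0],0]]' >/dev/null
python3 -m jog '[[32,[0,0,0],0],[32,[0,0,0],0],[32,[0,0,0],0]]' 
python3 - <<'E'
from h import *
go([.6245,.2396,.022],-3)
p=cams.snapshot('side'); cv2.imwrite('pics/s5.png',cv2.resize(p['image'][130:280,170:370,::-1],(800,600)))
E
```

```text
time_s: 18.38
ee_pos: [0.5837, 0.0588, 0.1232]
tool_rot: [-3.14, 0.091, -0.002]
ft_force: [1.8, -0.3, -1.0]
width: 0.446
grip_force: 50.2
time_s: 19.05
ee_pos: [0.6231, 0.2399, 0.1224]
tool_rot: [3.14, -0.091, -0.0]
ft_force: [-0.7, 0.2, 0.0]
width: 0.441
grip_force: 50.3
t 19.05 ee [0.6231 0.2399 0.1224] yaw -3.3 tool shift [  1.4   0.2 100.4] turn -0.3 w 37.7 F [-0.7  0.2  0. ] grip 50.3
```

View pics/s5.png

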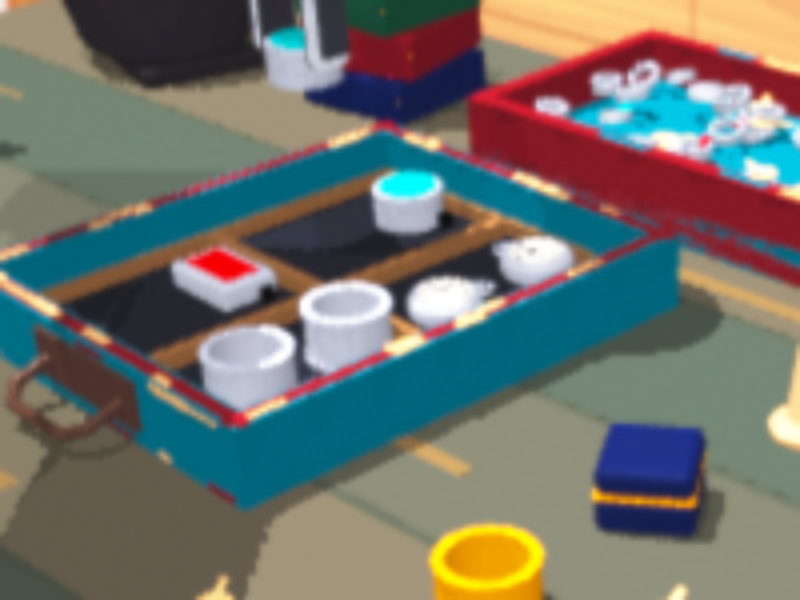

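Watch and ring are placed; the pill box is held level over its compartment.

```bash
python3 -m jog '[[32,[1.4,0,35],0],[32,[0,0,35],0],[32,[0,0,18],0],[32,[0,0,6],0],[32,[0,0,0],0]]' >/dev/null
python3 -m jog '[[32,[0,0,2],0],[32,[0,0,1],0],[32,[0,0,0],0],[32,[0,0,0],0],[32,[0,0,0],0]]'
python3 -m jog '[[32,[0,0,1],0],[32,[0,0,0],0],[32,[0,0,0],0]]'
python3 -m jog '[[32,[0,0,1],0],[32,[0,0,0],0],[32,[0,0,0],0]]'
```

```text
time_s: 19.93
ee_pos: [0.625, 0.2401, 0.0265]
tool_rot: [-3.139, 0.091, -0.002]
ft_force: [-0.2, 0.8, 0.4]
width: 0.443
grip_force: 50.3
time_s: 20.18
ee_pos: [0.6246, 0.2398, 0.0243]
tool_rot: [3.14, -0.091, -0.0]
ft_force: [-0.6, 0.2, -1.1]
width: 0.439
grip_force: 50.3
time_s: 20.43
ee_pos: [0.6245, 0.2398, 0.0232]
tool_rot: [3.14, -0.091, -0.0]
ft_force: [0.5, 0.3, 0.1]
width: 0.44
grip_force: 50.3
```

```bash
python3 -m jog '[[32,[0,0,1],0],[32,[0,0,0],0],[32,[0,0,0],0]]'
python3 -m jog '[[32,[0,0,1],0],[32,[0,0,0],0],[32,[0,0,0],0]]'
python3 -m jog '[[32,[0,0,0.6],0],[32,[0,0,0],0],[32,[0,0,0],0]]'
```

```text
time_s: 20.68
ee_pos: [0.6246, 0.2398, 0.0223]
tool_rot: [3.14, -0.091, -0.0]
ft_force: [0.2, 0.0, -0.1]
width: 0.443
grip_force: 50.3
time_s: 20.93
ee_pos: [0.6245, 0.2398, 0.0213]
tool_rot: [3.14, -0.091, -0.0]
ft_force: [0.3, -0.0, -0.3]
width: 0.434
grip_force: 50.3
time_s: 21.18
ee_pos: [0.6246, 0.2398, 0.0209]
tool_rot: [3.14, -0.091, 0.0]
ft_force: [-0.1, 0.2, 1.8]
width: 0.442
grip_force: 50.4
```

```bash
python3 -m jog '[[32,[0,0,0.5],0],[32,[0,0,0],0],[32,[0,0,0],0]]'
python3 -m jog '[[44,[0,0,0],0],[52,[0,0,0],0],[54,[0,0,0],0],[54,[0,0,0],0]]' 
python3 -m jog '[[54,[0,0,-20],0],[54,[0,0,-30],0],[54,[0,0,-40],0],[54,[0,0,-15],0],[54,[0,0,0],0]]' 
python3 - <<'E'
from h import *
go([.464,-.263,.12],-44.7)
E
```

```text
time_s: 21.43
ee_pos: [0.6247, 0.2399, 0.0209]
tool_rot: [3.14, -0.091, 0.001]
ft_force: [-2.8, -1.3, 4.5]
width: 0.441
grip_force: 50.6
time_s: 21.77
ee_pos: [0.6245, 0.2398, 0.0198]
tool_rot: [3.14, -0.091, -0.001]
ft_force: [-0.2, 0.3, -0.5]
width: 0.63
grip_force: 0.0
time_s: 22.18
ee_pos: [0.627, 0.2407, 0.1319]
tool_rot: [-3.136, 0.091, -0.013]
ft_force: [-0.0, -0.0, 0.2]
width: 0.634
grip_force: 0.0
t 22.18 ee [0.627  0.2407 0.1319] yaw -3.3 tool shift [-133.6  512.3    8.6] turn 41.4 w 54.2 F [-0.  -0.   0.2] grip 0.0
```

```bash
python3 -m jog '[[54,[-9.5,36.6,0],0],[54,[-9.5,36.6,0],0],[54,[-9.5,36.6,0],0],[54,[-9.5,36.6,0],0],[54,[-9.5,36.6,0],0]]' >/dev/null
python3 -m jog '[[54,[-9.5,36.6,0],0],[54,[-9.5,36.6,0],0],[54,[-9.5,36.6,0],0],[54,[-9.5,36.6,0],0],[54,[-9.5,36.6,0],0]]' >/dev/null
python3 -m jog '[[54,[-9.5,36.6,0],0],[54,[-9.5,36.6,0],0],[54,[-9.5,36.6,0],0],[54,[-9.5,36.6,0],0],[54,[0,0,0],6.9]]' >/dev/null
python3 -m jog '[[54,[0,0,0],6.9],[54,[0,0,0],6.9],[54,[0,0,0],6.9],[54,[0,0,0],6.9],[54,[0,0,0],6.9]]' >/dev/null
python3 -m jog '[[54,[0,0,25],0],[54,[0,0,25],0],[54,[0,0,0],0],[54,[0,0,0],0]]' 
python3 - <<'E'
from h import *
go([.464,-.263,.002],-44.7)
p=cams.snapshot('side'); cv2.imwrite('pics/s6.png',cv2.resize(p['image'][220:400,320:540,::-1],(733,600)))
E
```

```text
time_s: 24.18
ee_pos: [0.4611, -0.2639, 0.0743]
tool_rot: [2.904, -1.195, -0.005]
ft_force: [-0.1, 0.0, 0.2]
width: 0.638
grip_force: 0.0
t 24.18 ee [ 0.4611 -0.2639  0.0743] yaw -44.7 tool shift [ 1.6 -2.8 72.3] turn -0.0 w 54.5 F [-0.1  0.   0.2] grip 0.0
```

View pics/s6.png

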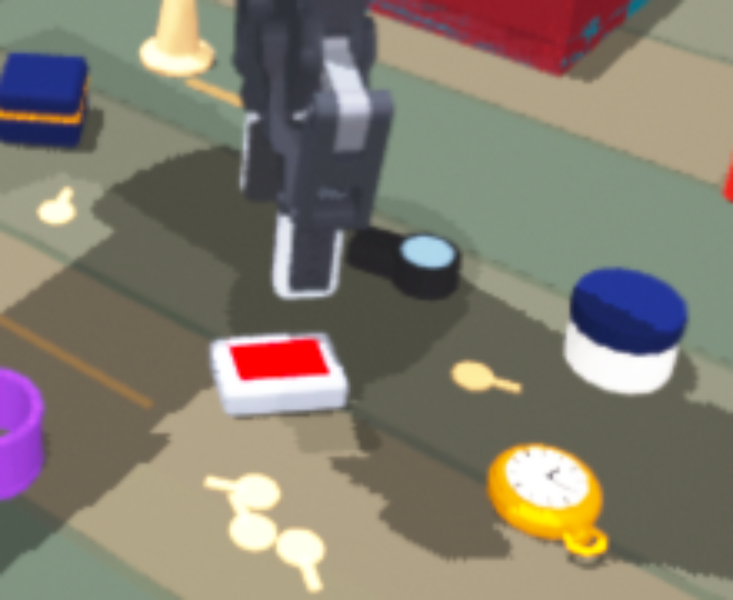

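```bash
python3 -m jog '[[56,[1.5,-2.5,30],0],[56,[0,0,25],0],[56,[0,0,8],0],[56,[0,0,0],0],[56,[0,0,0],0]]' 50
python3 -c "
from h import *
go([.464,-.263,.002],-44.7)"
```

```text
time_s: 24.65
ee_pos: [0.4657, -0.2638, 0.0142]
tool_rot: [2.905, -1.195, 0.003]
ft_force: [0.1, 0.1, -0.4]
width: 0.654
grip_force: 0.0
t 24.65 ee [ 0.4657 -0.2638  0.0142] yaw -44.7 tool shift [-1.8  0.6 12.2] turn -0.0 w 55.9 F [ 0.1  0.1 -0.4] grip 0.0
```

```bash
python3 -m jog '[[56,[-1,0,8],0],[56,[0,0,4],0],[56,[0,0,0],0],[48,[0,0,0],0],[40,[0,0,0],0]]' 50
python3 -m jog '[[28,[0,0,0],0],[28,[0,0,0],0],[28,[0,0,0],0],[28,[0,0,0],0]]'
python3 -m jog '[[28,[0,0,-20],0],[28,[0,0,-35],0],[28,[0,0,-35],0],[28,[0,0,-30],-6.9],[28,[0,0,0],-6.9]]' >/dev/null
python3 -m jog '[[28,[0,0,0],-6.9],[28,[0,0,0],-6.9],[28,[0,0,0],-6.9],[28,[0,0,0],-6.9],[28,[0,0,0],0]]' 
python3 - <<'E'
from h import *
go([.4983,.2456,.12],-3)
E
```

```text
time_s: 25.07
ee_pos: [0.4644, -0.2627, 0.0008]
tool_rot: [2.905, -1.195, 0.001]
ft_force: [-0.7, -0.4, 0.5]
width: 0.467
grip_force: 0.0
time_s: 25.4
ee_pos: [0.4647, -0.2627, 0.0011]
tool_rot: [2.905, -1.195, 0.002]
ft_force: [-0.5, 0.3, 4.8]
width: 0.385
grip_force: 50.9
time_s: 26.23
ee_pos: [0.4638, -0.2623, 0.1195]
tool_rot: [-3.14, 0.085, 0.002]
ft_force: [-0.3, 1.1, -1.0]
width: 0.381
grip_force: 50.2
t 26.23 ee [ 0.4638 -0.2623  0.1195] yaw -3.1 tool shift [ 7.000e+00 -5.091e+02 -2.000e-01] turn -0.1 w 32.5 F [-0.3  1.1 -1. ] grip 50.2
```

```bash
python3 -m jog '[[28,[0.5,-39.2,0],0],[28,[0.5,-39.2,0],0],[28,[0.5,-39.2,0],0],[28,[0.5,-39.2,0],0],[28,[0.5,-39.2,0],0]]' >/dev/null
python3 -m jog '[[28,[0.5,-39.2,0],0],[28,[0.5,-39.2,0],0],[28,[0.5,-39.2,0],0],[28,[0.5,-39.2,0],0],[28,[0.5,-39.2,0],0]]' >/dev/null
python3 -m jog '[[28,[0.5,-39.2,0],0],[28,[0.5,-39.2,0],0],[28,[0.5,-39.2,0],0],[28,[0,0,0],0],[28,[0,0,0],0]]' >/dev/null
python3 -m jog '[[28,[0,0,0],0]]'
python3 - <<'E'
from h import *
go([.4983,.2456,.022],-3)
p=cams.snapshot('side'); cv2.imwrite('pics/s7.png',cv2.resize(p['image'][130:280,130:330,::-1],(800,600)))
E
```

```text
time_s: 27.57
ee_pos: [0.4999, 0.2456, 0.1196]
tool_rot: [3.139, -0.094, -0.002]
ft_force: [-0.1, 0.0, 0.3]
width: 0.381
grip_force: 50.4
t 27.57 ee [0.4999 0.2456 0.1196] yaw -3.4 tool shift [-1.5  0.  97.6] turn -0.4 w 32.5 F [-0.1  0.   0.3] grip 50.4
```

View pics/s7.png

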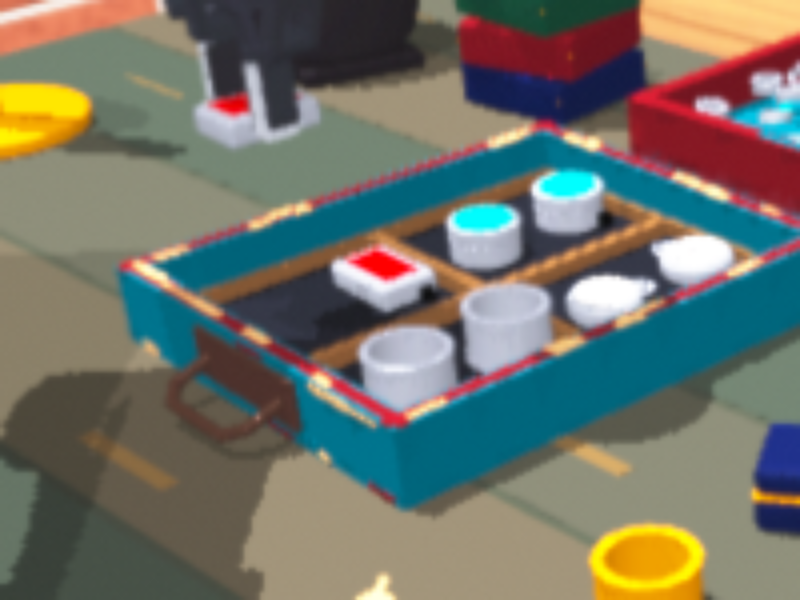

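```bash
python3 -m jog '[[28,[-1.5,0,35],0],[28,[0,0,35],0],[28,[0,0,22],0],[28,[0,0,8],0],[28,[0,0,0],0]]' >/dev/null
python3 -m jog '[[28,[0,0,2],0],[28,[0,0,1],0],[28,[0,0,0],0],[28,[0,0,0],0],[28,[0,0,0],0]]'
python3 -m jog '[[28,[0,0,1],0],[28,[0,0,0],0],[28,[0,0,0],0]]'
python3 -m jog '[[28,[0,0,1],0],[28,[0,0,0],0],[28,[0,0,0],0]]'
```

```text
time_s: 28.45
ee_pos: [0.4992, 0.2463, 0.0184]
tool_rot: [-3.139, 0.091, -0.002]
ft_force: [0.1, 0.6, -2.1]
width: 0.38
grip_force: 50.4
time_s: 28.7
ee_pos: [0.4987, 0.2459, 0.0163]
tool_rot: [3.14, -0.091, -0.0]
ft_force: [0.7, -0.6, -1.0]
width: 0.379
grip_force: 50.4
time_s: 28.95
ee_pos: [0.4987, 0.2459, 0.0151]
tool_rot: [3.14, -0.091, -0.0]
ft_force: [0.6, -0.1, -1.5]
width: 0.382
grip_force: 50.4
```

```bash
python3 -m jog '[[28,[0,0,1],0],[28,[0,0,0],0],[28,[0,0,0],0]]'
python3 -m jog '[[28,[0,0,1],0],[28,[0,0,0],0],[28,[0,0,0],0]]'
python3 -m jog '[[28,[0,0,0.7],0],[28,[0,0,0],0],[28,[0,0,0],0]]'
python3 -m jog '[[28,[0,0,0.7],0],[28,[0,0,0],0],[28,[0,0,0],0]]'
```

```text
time_s: 29.2
ee_pos: [0.4987, 0.2459, 0.0142]
tool_rot: [3.14, -0.091, -0.0]
ft_force: [-0.2, -0.4, -1.0]
width: 0.381
grip_force: 50.4
time_s: 29.45
ee_pos: [0.4987, 0.2458, 0.0132]
tool_rot: [3.14, -0.091, -0.0]
ft_force: [-0.6, -0.2, -1.2]
width: 0.38
grip_force: 50.4
time_s: 29.7
ee_pos: [0.4987, 0.2459, 0.0126]
tool_rot: [3.14, -0.091, -0.0]
ft_force: [-0.2, -0.3, -1.4]
width: 0.381
grip_force: 50.4
time_s: 29.95
ee_pos: [0.4989, 0.2459, 0.0121]
tool_rot: [-3.14, 0.091, -0.0]
ft_force: [-0.8, -0.5, 1.8]
width: 0.385
grip_force: 50.6
```

Contact at 12.1 mm, as expected; release, retreat and check.

```bash
python3 -m jog '[[28,[0,0,0.5],0],[28,[0,0,0],0],[40,[0,0,0],0],[48,[0,0,0],0],[50,[0,0,0],0]]' 
python3 -m jog '[[50,[0,0,0],0],[50,[0,0,-20],0],[50,[0,0,-30],0],[50,[0,0,-40],0],[50,[0,0,-30],0]]' 
python3 -m jog '[[50,[-15,-35,0],0],[50,[-15,-35,0],0],[50,[-15,-35,0],0],[50,[-15,-35,0],0],[50,[-15,-35,0],0]]' >/dev/null
python3 -m jog '[[50,[-10,-35,0],0],[50,[0,0,0],0],[50,[0,0,0],0],[50,[0,0,0],0]]'
python3 - <<'E'
from h import *
p=cams.snapshot('top'); q=cams.snapshot('side')
a=cv2.resize(p['image'][140:345,150:490,::-1],(796,480)); b=cv2.resize(q['image'][160:250,160:350,::-1],(800,379))
cv2.imwrite('pics/fin.png',cv2.resize(np.vstack([a,np.pad(b[:,:796],((0,0),(0,0),(0,0)))]),(555,600)) )
E
```

```text
time_s: 30.37
ee_pos: [0.4987, 0.2459, 0.0111]
tool_rot: [3.14, -0.091, -0.0]
ft_force: [-0.0, 0.3, 0.5]
width: 0.584
grip_force: 0.0
time_s: 30.78
ee_pos: [0.4992, 0.2458, 0.1341]
tool_rot: [-3.14, 0.091, -0.002]
ft_force: [0.8, 0.2, 1.2]
width: 0.581
grip_force: 0.0
time_s: 31.53
ee_pos: [0.426, 0.4603, 0.1309]
tool_rot: [3.139, -0.091, -0.0]
ft_force: [0.3, 0.2, -0.1]
width: 0.58
grip_force: 0.0
```

View pics/fin.png

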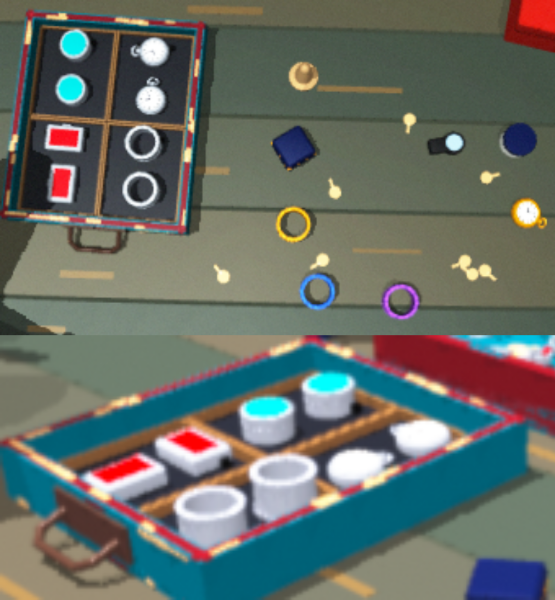

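All four pieces lie flat beside their own kind, same side up; the look-alikes are untouched and the arm is clear.

```bash
python3 -c "
from plant import job
print(job.hand_in())"
```

```text
the job is handed in; nothing more can be done
None
```

The job is handed in at about 32 s on the robot's clock: the final pictures show all four silver pieces flat on the felt beside their own kind, same side up, and the brass look-alikes still on the table where they lay; no verdict came back.

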